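Load and close the sample furnace

TASK

Stand the small straight-sided white crucible upright on the floor of the round furnace pot on its square grey base, then close the pot with the large lid, seated flat and centred on the rim. Set both down gently rather than dropping them, and leave the smaller lid where it lies.

Things in the scene. Friction and masses are not known exactly. Their poses are not given: they have to be found in the camera images.
- furnace: Sample furnace, fixed: a light grey base 160 x 160 mm, 30 mm high, with a round open steel pot on its middle. Pot 120 mm outside, 110 mm inside diameter; inner floor 31 mm, rim 85 mm above the bench. Origin: on the pot's axis at bench height; z up; x and y along the base's sides.
- crucible: White ceramic crucible, a straight round cup 36 mm in diameter, 40 mm tall, with a dark solid pellet fixed inside; 80 g, standing upright on the bench. Origin: centre of its underside; z up. In the pot it stands wholly below the rim. The wide shallow white bowl and the capped vial are not it.
- furnace_lid: Large lid, 350 g: flat grey aluminium disc 132 mm in diameter, 8 mm thick; upright round black knob at its centre, 26 mm in diameter, 14 to 54 mm above the origin. Below the disc a boss 90 mm in diameter, 6 mm deep, on which it lies. Origin: centre of the boss's underside; z up. Seated, the boss is inside the pot (10 mm play all round), the disc on the rim, the origin 79 mm above the bench.
- small_lid: Small lid of another pot, to be left alone: same form, 84 mm in diameter, knob 20 mm in diameter, top 50 mm above the origin, which is the centre of its underside. It would fall into the furnace pot. Crucible and lids exchange places from start to start.
There are look-alikes about, which are no part of the job. What is shaped like the furnace_lid but blue or pink is not meant. Leave any pink look-alike of the crucible alone.

How it is judged (in metres and radians):
On the way:
1. the crucible stands upright on the floor of the open furnace pot, let go (horizontal distance between crucible and furnace below 0.042 m and z of crucible in the frame of furnace below 0.037 m and angle between crucible's own z axis and vertical below 0.17 rad and contact force between the fingers and crucible below 0.2 N and horizontal distance between furnace_lid and furnace above 0.1 m), for 0.2 s.
At the end, for the whole second after the job is handed in: The crucible stands upright (within 10 degrees) on the floor of the furnace pot; the large lid is seated on the rim, within 14 mm of the pot's axis, its origin 72 to 83 mm above the furnace's origin, and within 3.4 degrees of level; both at rest; the small lid is within 30 mm of where it was (horizontal distance between crucible and furnace below 0.042 m and z of crucible in the frame of furnace below 0.037 m and angle between crucible's own z axis and vertical below 0.17 rad and horizontal distance between furnace_lid and furnace below 0.014 m and z of furnace_lid in the frame of furnace between 0.072 and 0.083 m and angle between furnace_lid's own z axis and vertical below 0.06 rad and linear speed of each of furnace_lid, crucible below 0.02 m/s and distance of small_lid from where it was at the start of the episode below 0.03 m); the robot touches nothing.
It fails at once if the crucible is dropped into the pot (faster than 0.6 m/s close above its floor) (horizontal distance between crucible and furnace below 0.055 m and z of crucible in the frame of furnace below 0.055 m and linear speed of crucible above 0.6 m/s).
It fails at once if the large lid is dropped onto the pot (faster than 0.6 m/s close above the rim) (horizontal distance between furnace_lid and furnace below 0.05 m and z of furnace_lid in the frame of furnace below 0.1 m and linear speed of furnace_lid above 0.6 m/s).
It fails at once if the small lid is pushed or taken away (more than 30 mm) (distance of small_lid from where it was at the start of the episode above 0.03 m).
It also fails if it takes over 61 s, if anything falls off the work surface, if the arm or the gripper's body presses on something with over 40 N, if the wrist force passes 120 N, or if a joint passes its speed limit or range.

ROBOT

A 6-joint arm with a two-finger parallel gripper is mounted at the origin on the work surface. World frame = base frame: x ahead of the robot, y to its left, z up, the work surface at z = 0. Lengths are in mm, angles in degrees, forces in N, time in s.
With the tool pointing down it reaches from about 350 to 850 mm from the base axis. Payload 8.1 kg.
Tool frame: the origin (TCP) lies at the very end of the fingers, on their centre line; the grasp point (between the pads) lies 19 mm behind it; z points along the fingers, y is the line along which they close (so a half turn about z gives the same grasp; the last joint's range is limited). The gripper opens to 85 mm and grips with 20 to 120 N. Pads are 22 mm wide; open, the fingers measure 114 mm over their backs; the gripper's body (76 mm by 85 mm) begins 54 mm behind the grasp point. The pads swing forward as they close: fully open they stand 13 mm farther back than shut.
Start: joints at [59.565, 7.471, 85.268, -0, 87.261, -4.893], TCP at [258.688, 541.374, 231.292] pointing down, gripper open.
Joint ranges: [-169.43, 169.43], [-51.17, 129.36], [1.28, 143.12], [-76.62, 256.62], [0, 156.53], [-152.29, 152.29]. Speed limits (degrees/s): [136.94, 136.94, 159.86, 180, 180, 180].

INTERFACE

Orientations are given as [roll, pitch, yaw] about the fixed x, y, z axes, in that order (R = Rz(yaw) Ry(pitch) Rx(roll)).
In Python, from bench import * gives the robot as it stands.
- The arm moves only by the tool play_rows, never from a script. Its argument "increments" is a list of rows, each a list of 3 entries, a list of its own where there are three numbers: the gripper's target within -1 to 1 (fully open at 1, half-way at 0, shut at -1), then the shift along the tool's x, y, z in mm, then the turn about the tool's z in rad. A call has 1 to 12 rows; each row shifts and turns the commanded pose from where the row before left it, along the tool's axes as they then stand; what a row does not reach is not made up. A row lasts 1/12 s, in which the tool goes at most 41.7 mm and 7.16 degrees, less where a joint would pass 70% of its speed; a pose out of reach is approached as far as the arm can. A call is refused whole if a number of a shift passes 41.7 or a number of a turn 0.125, either way. A call with a gripper value outside its range is refused whole. The fingers move at their own pace and stop on an object; "force" is the grip in N (left out, the last holds). Time passes only in rows, so rows that do not move let the fingers close. It gives the time, the measured TCP pose, the force, the opening and the grip force at its end, in the units of the state.
- sense(): the state, without advancing time (a new reading comes with each control period).
- snapshot(name): name is "scene" or "top"; returns a dict with "color" (384x512x3 uint8, red, green, blue), "intrinsics" (3x3 intrinsics, pixels), "world_from_camera" (4x4, takes a point from camera to world coordinates). Camera axes: x right, y down, z forward; pixel columns grow to the right and rows downward; lengths in mm; the calibration is good to about 2 mm. A picture is of the moment at which its call begins. There is no depth.
- hand_in(): hands the job in; it is judged then, once.
Trained networks look in a picture, given as the dict that the camera call returned (one of the last four; its "shot" number tells which), for a name from the list of things; names that differ only in an ending like _2 or _b are one class to them, and where a whole thing is asked for, a point or a joint stands for the part that bears it (a point fixed in the world has none). Each returns a list of dicts, best first, with "p" (0 to 1); they miss things now and then, are a little off and sometimes report something else, mostly with a low value. They report only what shows in the picture. A call takes as long as a camera call. They do not tell look-alikes from the thing itself.
- find_in(query, picture): "xyz" ([x, y, z] in mm, in the coordinates of the camera as it stood for that picture, good to about 4 mm: the middle of the surface that is visible of it).
- regions_of(query, picture): "mask" (384x512 bool, what is visible of it).
- pinpoint(query, picture): "xyz" ([x, y, z] in mm, in the coordinates of the camera as it stood for that picture, good to about 4 mm: a listed point, or the origin of a listed thing).
The state is a dict: "time": time; "joint_pos": joint angles; "qd": joint speeds; "joint_efforts": joint torques, N m; "tool_pos": TCP position; "tcp_rot": TCP orientation; "ft_force": force on the tool from outside, world axes, zero at the start; "wrist_torque": the same for the moment, N m; "finger_gap": finger opening in mm; "grip_force": force on a finger pad.
Only numpy, scipy, OpenCV 4.12 (cv2) and the standard library are available. Lean on these libraries where they do the work, as an engineer would, in place of code of your own. Each camera call takes 0.05 s, during which the arm holds its last target. There are 200 camera calls.

## Working session

There is one attempt and no reset: what is moved stays moved. The work goes in short steps, Python scripts to look and compute and a tool call to move; the robot and the scene stay as the last step left them, time stands still between calls to the robot, and variables do not carry over. Pictures are saved under pics/ and viewed, at most 10 in all, crops included, and the job is handed in when it is done.

Besides the shell and the picture viewer there is one more tool, called after "Emit:" as name(argument=value, ...), one argument or row to a line, values as JSON. play_rows: Moves the arm, as the interface text tells. Its arguments: {"type":"object","properties":{"increments":{"type":"array","items":{"type":"array"}},"force":{"type":"number"}},"required":["increments"]}

```bash
mkdir -p pics
cat > h.py <<'E'
from bench import *
import numpy as np, cv2
def w(p,c): return (c["world_from_camera"]@np.append(p,1))[:3]
def pix(P,c):
    q=np.linalg.inv(c["world_from_camera"])@np.append(P,1); u=c["intrinsics"]@q[:3]; return u[:2]/u[2]
def ray(uv,z,c):
    T=c["world_from_camera"]; d=T[:3,:3]@np.linalg.inv(c["intrinsics"])@np.array([uv[0],uv[1],1.]); o=T[:3,3]
    return o+d*(z-o[2])/d[2]
def save(c,n,box=None,s=1):
    im=c["color"][...,::-1]
    if box: im=im[box[1]:box[3],box[0]:box[2]]
    cv2.imwrite("pics/"+n,cv2.resize(im,None,fx=s,fy=s,interpolation=cv2.INTER_CUBIC))
E
python3 - <<'E'
from h import *
ims=[]
for n in("top","scene"):
    c=snapshot(n); ims.append(c["color"])
    print(n,c["world_from_camera"][:3,3].round())
    for q in("furnace","crucible","furnace_lid","small_lid"):
        for f in(find_in,pinpoint):
            for d in f(q,c)[:4]:
                W=w(d["xyz"],c); print(f.__name__,q,round(d["p"],2),W.round(),pix(W,c).round())
    save(c,n+"1.png",s=1.5)
s=sense();print(s["tcp_rot"],s["tool_pos"],s["finger_gap"])
E
```

```text
top [ 387.   11. 1412.]
call furnace 0.96 [590. -14.  32.] [281. 144.]
call furnace 0.88 [589. -17.  -1.] [282. 146.]
call crucible 0.6 [ 646. -341.   22.] [390. 127.]
call crucible 0.72 [ 598. -264.    3.] [363. 143.]
call crucible 0.64 [ 647. -339.   -0.] [388. 128.]
call furnace_lid 0.98 [652. 381.  15.] [152. 124.]
call furnace_lid 0.69 [263. 367.  12.] [154. 252.]
call furnace_lid 0.89 [455. 338.   3.] [165. 189.]
call furnace_lid 0.61 [262. 370.   3.] [154. 253.]
call furnace_lid 0.61 [660. 382.   5.] [152. 122.]
call small_lid 0.57 [ 409. -293.   16.] [374. 206.]
call small_lid 0.61 [ 410. -293.   -1.] [373. 205.]
scene [1071.  224.  945.]
call furnace 0.6 [600.  -9.  31.] [225. 242.]
call furnace 0.55 [593. -15.   2.] [224. 244.]
call crucible 0.63 [ 601. -263.   25.] [132. 217.]
call crucible 0.56 [ 650. -334.   27.] [ 98. 225.]
call crucible 0.77 [ 598. -264.   -2.] [135. 222.]
call crucible 0.65 [ 651. -340.    4.] [ 98. 230.]
call furnace_lid 0.97 [275. 370.  13.] [396. 182.]
call furnace_lid 0.9 [456. 344.  18.] [378. 233.]
call furnace_lid 0.68 [662. 387.  12.] [383. 315.]
call furnace_lid 0.78 [656. 392.   2.] [385. 315.]
call furnace_lid 0.76 [263. 372.  -4.] [396. 182.]
call furnace_lid 0.66 [446. 342.   0.] [376. 233.]
call small_lid 0.77 [ 420. -287.   16.] [155. 166.]
call small_lid 0.71 [ 412. -292.    4.] [155. 166.]
[1.79998959e+02 2.54706641e-04 1.54456574e+02] [258.69288309 541.3788585  231.31226147] 85.45659687400082
```

View pics/top1.png

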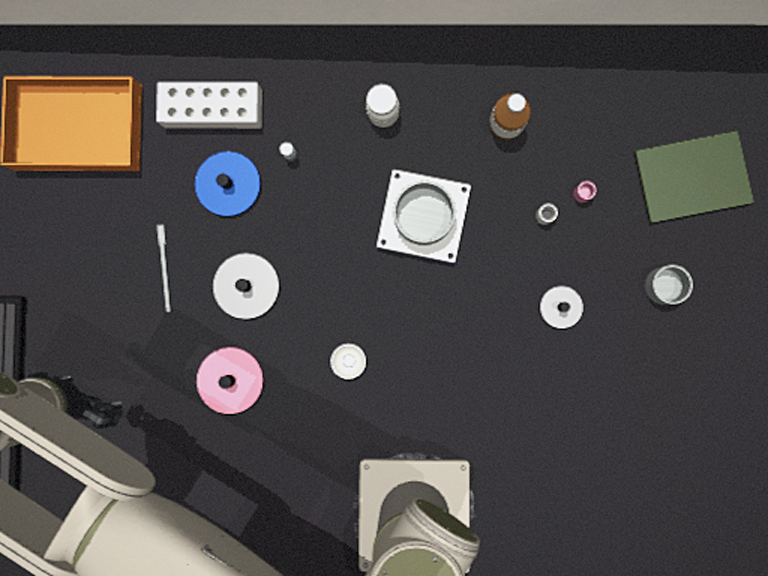

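View pics/scene1.png

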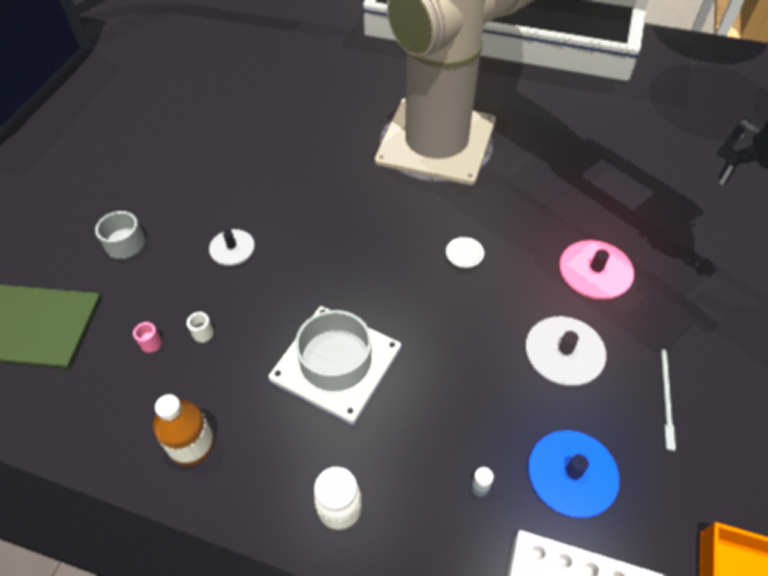

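Top picture, native pixels:
- Crucible candidates: white cup (364,142), pink cup (390,127), shallow bowl (232,241) and capped vial (192,101). I choose the white cup.
- Large lid candidates: grey (164,190), blue (152,122) and pink (153,253). I choose the grey one.
- The small lid is at (374,204) and the furnace pot at (283,142).

I'll check these in a close crop and refine the positions.

Run:
```python
from h import *
c=snapshot("top"); c2=snapshot("scene")
for q,z,c_ in(("crucible",40,c),("furnace_lid",10,c),("small_lid",8,c),("crucible",20,c2),("furnace_lid",12,c2)):
    for d in regions_of(q,c_)[:5]:
        m=d["mask"].astype(np.uint8); 
        cs=max(cv2.findContours(m,0,2)[0],key=cv2.contourArea)
        (x,y),r=cv2.minEnclosingCircle(cs); M=np.argwhere(m).mean(0)[::-1]
        print(q,round(d["p"],2),m.sum(),M.round(1),"r",round(r,1),ray(M,z,c_).round(1),c_["color"][m>0].mean(0).round())
# overlays: predicted circles
im=c["color"][...,::-1].copy(); im=cv2.resize(im,None,fx=4,fy=4,interpolation=cv2.INTER_CUBIC)
def circ(im,c,ctr,r,z,col,s):
    t=np.linspace(0,2*np.pi,60); P=[pix((ctr[0]+r*np.cos(a),ctr[1]+r*np.sin(a),z),c)*s+s/2 for a in t]
    cv2.polylines(im,[np.int32(P)],True,col,1)
a=im
circ(a,c,(590,-16),60,85,(0,0,255),4);circ(a,c,(598,-264),18,40,(0,0,255),4)
cv2.imwrite("pics/crop.png",a[480:680,1000:1600])
im=cv2.resize(c2["color"][...,::-1],None,fx=4,fy=4,interpolation=cv2.INTER_CUBIC)
circ(im,c2,(590,-16),60,85,(0,0,255),4);circ(im,c2,(598,-264),18,40,(0,0,255),4)
b=im[780:1120,450:1050]
cv2.imwrite("pics/crop.png",np.vstack([a[470:690,1000:1600],b]))
```

```text
crucible 0.58 160 [389.7 127.9] r 7.7 [ 639.1 -335.2   40. ] [171. 124. 142.]
furnace_lid 0.85 1464 [151.8 122.3] r 21.7 [658.8 381.7  10. ] [ 85. 134. 214.]
furnace_lid 0.84 1504 [163.9 190.5] r 22.2 [450.3 340.7  10. ] [212. 212. 212.]
furnace_lid 0.77 1521 [153.3 253.4] r 22.2 [260.5 369.4  10. ] [221. 171. 193.]
small_lid 0.6 639 [374.  204.6] r 14.3 [ 411.8 -294.6    8. ] [207. 206. 206.]
crucible 0.57 212 [133.1 217.9] r 9.1 [ 599.3 -262.3   20. ] [190. 188. 177.]
crucible 0.56 265 [ 98.1 224.3] r 10.0 [ 643.4 -339.3   20. ] [202. 117. 148.]
furnace_lid 0.91 2746 [381.7 315.7] r 31.6 [663.8 384.   12. ] [ 50. 131. 240.]
furnace_lid 0.85 1844 [376.5 233.5] r 26.9 [454.7 342.4  12. ] [228. 226. 227.]
furnace_lid 0.68 1528 [397.2 179.1] r 25.5 [264.  371.7  12. ] [237. 171. 209.]
```

View pics/crop.png

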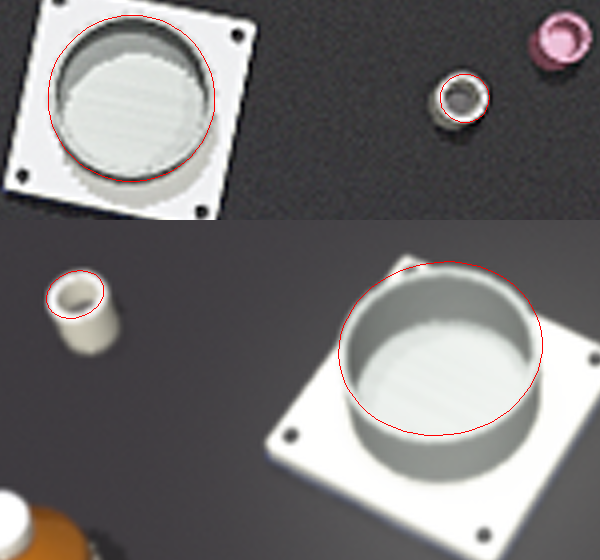

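The crop confirms the white cup is beside the pink one, at about (598,-264). The pot axis is near (590,-16), and both overlays fit. I'll square the tool to yaw 180, where tool x = -X, y = +Y and z = -Z, and head for the crucible.

Emit:
play_rows(
  increments=[
    [1,[0,0,0],-0.1114],
    [1,[0,0,0],-0.1114],
    [1,[0,0,0],-0.1114],
    [1,[0,0,0],-0.1116],
    [1,[-13,-30,0],0],
    [1,[-13,-30,0],0],
    [1,[-13,-30,0],0],
    [1,[-13,-30,0],0],
    [1,[-13,-30,0],0],
    [1,[-13,-30,0],0],
  ],
  force=40,
)

```text
time: 2.08
tool_pos: [337.0, 360.0, 231.4]
tcp_rot: [180.0, 0.0, -180.0]
ft_force: [0.8, 0.2, -0.4]
finger_gap: 85.4
grip_force: 0.0
```

Emit:
play_rows(
  increments=[
    [1,[-13,-31,0],0],
    [1,[-13,-31,0],0],
    [1,[-13,-31,0],0],
    [1,[-13,-31,0],0],
    [1,[-13,-31,0],0],
    [1,[-13,-31,0],0],
    [1,[-13,-31,0],0],
    [1,[-13,-31,0],0],
    [1,[-13,-31,0],0],
    [1,[-13,-31,0],0],
  ],
)

```text
time: 2.92
tool_pos: [467.1, 49.7, 231.6]
tcp_rot: [180.0, 0.0, 180.0]
ft_force: [0.3, 0.7, -0.1]
finger_gap: 85.1
grip_force: 0.0
```

Emit:
play_rows(
  increments=[
    [1,[-13,-31,0],0],
    [1,[-13,-31,0],0],
    [1,[-13,-31,0],0],
    [1,[-13,-31,0],0],
    [1,[-13,-31,0],0],
    [1,[-13,-31,0],0],
    [1,[-13,-31,0],0],
    [1,[-13,-31,0],0],
    [1,[-13,-31,0],0],
    [1,[-13,-31,0],0],
    [1,[0,0,0],0],
    [1,[0,0,0],0],
  ],
)

```text
time: 3.92
tool_pos: [596.5, -260.3, 230.1]
tcp_rot: [180.0, -0.1, 179.9]
ft_force: [0.1, 1.5, -1.3]
finger_gap: 85.7
grip_force: 0.0
```

Emit:
play_rows(
  increments=[
    [1,[-1.5,-3,30],0],
    [1,[0,0,40],0],
    [1,[0,0,40],0],
    [1,[0,0,35],0],
    [1,[0,0,25],0],
    [1,[0,0,20],0],
    [1,[0,0,15],0],
    [1,[0,0,10],0],
    [1,[0,0,8],0],
    [1,[0,0,0],0],
    [1,[0,0,0],0],
  ],
)

```text
time: 4.83
tool_pos: [598.8, -261.7, 9.2]
tcp_rot: [-180.0, 0.1, -180.0]
ft_force: [-0.2, 0.2, 1.0]
finger_gap: 85.3
grip_force: 0.0
```

Emit:
play_rows(
  increments=[
    [0.2,[0,0,0],0],
    [0.1,[0,0,0],0],
    [0,[0,0,0],0],
    [-0.1,[0,0,0],0],
    [-0.3,[0,0,0],0],
    [-1,[0,0,0],0],
    [-1,[0,0,0],0],
    [-1,[0,0,0],0],
    [-1,[0,0,0],0],
    [-1,[0,0,0],0],
  ],
)

```text
time: 5.67
tool_pos: [598.8, -262.0, 9.2]
tcp_rot: [-180.0, 0.1, 180.0]
ft_force: [-0.3, -0.4, 5.5]
finger_gap: 34.4
grip_force: 40.4
```

Emit:
play_rows(
  increments=[
    [-1,[0,0,-10],0],
    [-1,[0,0,-20],0],
    [-1,[0,0,-30],0],
    [-1,[0,0,-30],0],
    [-1,[0,0,-30],0],
    [-1,[0,0,-20],0],
    [-1,[0,0,-10],0],
    [-1,[0,0,0],0],
    [-1,[0,0,0],0],
  ],
)

```text
time: 6.42
tool_pos: [598.0, -261.5, 157.8]
tcp_rot: [180.0, -0.0, 180.0]
ft_force: [-0.3, -1.0, -2.3]
finger_gap: 34.4
grip_force: 40.0
```

Run:
```python
from h import *
c=snapshot("scene"); s=sense(); print(s["tool_pos"],s["ft_force"],s["finger_gap"])
u=pix(s["tool_pos"],c); print(u)
x,y=int(u[0]),int(u[1]); save(c,"grasp.png",(max(x-60,0),max(y-70,0),x+60,y+50),4)
```

```text
[ 597.27353146 -261.13881263  156.35052303] [-0.31838602 -0.40629686 -1.53329152] 34.42699368256834
[119.88339546 185.56226402]
```

View pics/grasp.png

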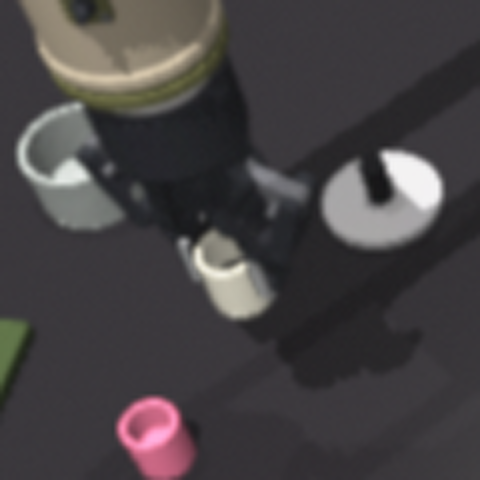

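The crucible is held upright at (240,285) in the crop. I'll carry it over the pot.

Emit:
play_rows(
  increments=[
    [-1,[1,20,0],0],
    [-1,[1,35,0],0],
    [-1,[1,35,0],0],
    [-1,[1,35,0],0],
    [-1,[1,35,0],0],
    [-1,[1,35,0],0],
    [-1,[0,30,0],0],
    [-1,[0,20,0],0],
    [-1,[0,0,0],0],
    [-1,[0,0,0],0],
    [-1,[0,0,0],0],
  ],
)

```text
time: 7.38
tool_pos: [591.2, -17.0, 156.4]
tcp_rot: [-180.0, -0.2, -180.0]
ft_force: [-0.3, -0.3, -0.5]
finger_gap: 34.5
grip_force: 40.1
```

Emit:
play_rows(
  increments=[
    [-1,[0,0,20],0],
    [-1,[0,0,25],0],
    [-1,[0,0,20],0],
    [-1,[0,0,15],0],
    [-1,[0,0,12],0],
    [-1,[0,0,10],0],
    [-1,[0,0,7],0],
    [-1,[0,0,3],0],
    [-1,[0,0,1],0],
    [-1,[0,0,0],0],
    [-1,[0,0,0],0],
  ],
)

```text
time: 8.3
tool_pos: [593.0, -16.7, 46.3]
tcp_rot: [-180.0, 0.1, -180.0]
ft_force: [-1.3, -0.6, -0.1]
finger_gap: 34.3
grip_force: 40.1
```

Emit:
play_rows(
  increments=[
    [-1,[0,0,2],0],
    [-1,[0,0,1.5],0],
    [-1,[0,0,1],0],
    [-1,[0,0,0],0],
    [-1,[0,0,0],0],
  ],
)

```text
time: 8.72
tool_pos: [592.1, -16.6, 40.7]
tcp_rot: [180.0, -0.0, -180.0]
ft_force: [-0.1, -0.3, -0.4]
finger_gap: 34.8
grip_force: 40.1
```

Emit:
play_rows(
  increments=[
    [-1,[0,0,0.7],0],
    [-1,[0,0,0],0],
    [-1,[0,0,0],0],
  ],
)

```text
time: 8.97
tool_pos: [592.3, -16.6, 40.3]
tcp_rot: [-180.0, 0.0, -180.0]
ft_force: [0.1, 0.7, 0.3]
finger_gap: 34.0
grip_force: 40.2
```

Emit:
play_rows(
  increments=[
    [-1,[0,0,0.7],0],
    [-1,[0,0,0],0],
    [-1,[0,0,0],0],
  ],
)

```text
time: 9.22
tool_pos: [592.4, -16.6, 40.2]
tcp_rot: [-180.0, 0.0, -180.0]
ft_force: [-3.0, -0.2, 6.5]
finger_gap: 34.3
grip_force: 40.8
```

Emit:
play_rows(
  increments=[
    [-1,[0,0,0.7],0],
    [-1,[0,0,0],0],
    [-1,[0,0,0],0],
  ],
)

```text
time: 9.47
tool_pos: [592.4, -16.6, 40.2]
tcp_rot: [-180.0, 0.0, -180.0]
ft_force: [-6.1, -0.2, 11.6]
finger_gap: 34.6
grip_force: 41.4
```

On the floor. I'll release it with a slow, limited opening.

Emit:
play_rows(
  increments=[
    [-0.15,[0,0,-0.7],0],
    [-0.1,[0,0,0],0],
    [-0.05,[0,0,0],0],
    [0,[0,0,0],0],
    [0.1,[0,0,0],0],
    [0.2,[0,0,0],0],
    [0.2,[0,0,0],0],
    [0.2,[0,0,0],0],
    [0.2,[0,0,0],0],
  ],
)

```text
time: 10.22
tool_pos: [592.2, -16.6, 39.3]
tcp_rot: [-180.0, -0.0, -180.0]
ft_force: [0.1, -0.4, -0.2]
finger_gap: 51.3
grip_force: 0.0
```

Emit:
play_rows(
  increments=[
    [0.2,[0,0,-5],0],
    [0.2,[0,0,-10],0],
    [0.2,[0,0,-20],0],
    [0.2,[0,0,-30],0],
    [0.2,[0,0,-35],0],
    [0.2,[0,0,-40],0],
    [1,[0,0,-40],0],
    [1,[0,15,-15],0],
    [1,[10,35,0],0],
    [1,[10,35,0],0],
    [1,[10,35,0],0],
    [1,[10,35,0],0],
  ],
)

```text
time: 11.22
tool_pos: [551.8, 139.7, 236.0]
tcp_rot: [180.0, 0.1, 180.0]
ft_force: [0.5, -0.0, -0.9]
finger_gap: 85.3
grip_force: 0.0
```

Emit:
play_rows(
  increments=[
    [1,[14,36,0],0],
    [1,[14,36,0],0],
    [1,[14,36,0],0],
    [1,[14,36,0],0],
    [1,[14,36,0],0],
    [1,[14,16,0],0],
    [1,[14,0,0],0],
    [1,[0,0,0],0],
    [1,[0,0,0],0],
  ],
)

```text
time: 11.97
tool_pos: [454.1, 334.7, 235.5]
tcp_rot: [180.0, 0.1, -179.9]
ft_force: [0.3, 0.3, 1.1]
finger_gap: 86.0
grip_force: 0.0
```

Run:
```python
from h import *
s=sense(); print(s["tool_pos"].round(1) if hasattr(s["tool_pos"],"round") else s["tool_pos"])
S=4
def circ(im,c,ctr,r,z,col):
    P=[(pix((ctr[0]+r*np.cos(a),ctr[1]+r*np.sin(a),z),c)+.5)*S for a in np.linspace(0,2*np.pi,60)]
    cv2.polylines(im,[np.int32(P)],True,col,1)
out=[]
for n in("top","scene"):
    c=snapshot(n); im=cv2.resize(c["color"][...,::-1],None,fx=S,fy=S,interpolation=cv2.INTER_CUBIC)
    circ(im,c,(591,-16),60,85,(0,0,255)); circ(im,c,(592,-16),18,71,(0,255,0))
    for q in("crucible","furnace"):
        for d in pinpoint(q,c)[:3]: print(n,q,round(d["p"],2),w(d["xyz"],c).round(1))
    u=pix((591,-16,60),c)*S; x,y=int(u[0]),int(u[1]); out.append(im[max(y-150,0):y+150,x-150:x+150])
cv2.imwrite("pics/pot.png",np.hstack(out))
```

```text
[454.1 334.7 235.5]
top crucible 0.72 [589.7 -17.3  32.4]
top crucible 0.61 [ 645.5 -336.5   -1.8]
top furnace 0.96 [591.4 -15.1  -0.7]
scene crucible 0.78 [ 649.3 -337.3    3.4]
scene crucible 0.69 [593.5 -20.9  26.9]
scene furnace 0.69 [589.2 -12.9   3.1]
```

View pics/pot.png

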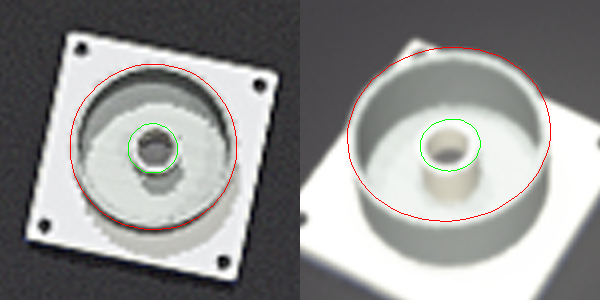

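The crucible stands upright at the pot's centre; its rim circle matches in both views. Next, the knob of the grey lid.

Emit:
play_rows(
  increments=[
    [1,[2.5,6,35],0],
    [1,[0,0,40],0],
    [1,[0,0,40],0],
    [1,[0,0,30],0],
    [1,[0,0,25],0],
    [1,[0,0,18],0],
    [1,[0,0,12],0],
    [1,[0,0,8],0],
    [1,[0,0,3],0],
    [1,[0,0,0],0],
    [1,[0,0,0],0],
  ],
)

```text
time: 13.18
tool_pos: [452.6, 340.8, 24.7]
tcp_rot: [179.9, 0.1, 180.0]
ft_force: [0.9, 0.7, -0.7]
finger_gap: 85.7
grip_force: 0.0
```

Emit:
play_rows(
  increments=[
    [0.3,[0,0,0],0],
    [0,[0,0,0],0],
    [-0.2,[0,0,0],0],
    [-0.4,[0,0,0],0],
    [-0.5,[0,0,0],0],
    [-1,[0,0,0],0],
    [-1,[0,0,0],0],
    [-1,[0,0,0],0],
    [-1,[0,0,0],0],
    [-1,[0,0,0],0],
  ],
  force=80,
)

```text
time: 14.02
tool_pos: [452.1, 340.8, 24.2]
tcp_rot: [180.0, 0.1, -180.0]
ft_force: [-1.2, 0.1, 5.8]
finger_gap: 24.3
grip_force: 78.4
```

Gripped, with TCP about 24 above the lid origin. Lifting straight up, then towards the pot.

Emit:
play_rows(
  increments=[
    [-1,[0,0,-5],0],
    [-1,[0,0,-15],0],
    [-1,[0,0,-25],0],
    [-1,[0,0,-30],0],
    [-1,[0,0,-30],0],
    [-1,[0,0,-25],0],
    [-1,[0,0,-15],0],
    [-1,[0,0,-5],0],
    [-1,[0,0,0],0],
    [-1,[0,0,0],0],
  ],
)

```text
time: 14.85
tool_pos: [451.0, 339.9, 172.0]
tcp_rot: [-179.9, -0.1, 180.0]
ft_force: [0.4, -0.7, -4.1]
finger_gap: 24.1
grip_force: 78.7
```

Emit:
play_rows(
  increments=[
    [-1,[-6,-15,0],0],
    [-1,[-9,-23,0],0],
    [-1,[-12,-29,0],0],
    [-1,[-12,-29,0],0],
    [-1,[-12,-29,0],0],
    [-1,[-12,-29,0],0],
    [-1,[-12,-29,0],0],
    [-1,[-9,-23,0],0],
    [-1,[-6,-16,0],0],
    [-1,[0,-5,0],0],
    [-1,[0,0,0],0],
    [-1,[0,0,0],0],
  ],
)

```text
time: 15.85
tool_pos: [540.6, 113.6, 171.7]
tcp_rot: [180.0, -0.2, 180.0]
ft_force: [-0.4, 0.5, -2.8]
finger_gap: 24.0
grip_force: 78.9
```

Run:
```python
from h import *
s=sense(); p=np.array(s["tool_pos"]); print(p.round(1),s["finger_gap"],s["ft_force"],s["tcp_rot"])
S=3
out=[]
for n in("top","scene"):
    c=snapshot(n); im=cv2.resize(c["color"][...,::-1],None,fx=S,fy=S,interpolation=cv2.INTER_CUBIC)
    P=[(pix((p[0]+66*np.cos(a),p[1]+66*np.sin(a),p[2]-10),c)+.5)*S for a in np.linspace(0,2*np.pi,60)]
    cv2.polylines(im,[np.int32(P)],True,(0,0,255),1)
    for d in pinpoint("furnace_lid",c)[:4]: print(n,round(d["p"],2),w(d["xyz"],c).round(1))
    u=pix(p,c)*S; x,y=int(u[0]),int(u[1]); out.append(im[max(y-180,0):max(y-180,0)+360,x-180:x+180])
cv2.imwrite("pics/lid.png",np.hstack(out))
```

```text
[540.6 113.6 171.7] 24.015820540971898 [-0.40893521  0.48544934 -2.78012924] [ 1.79989321e+02 -1.66955632e-01  1.79964204e+02]
top 0.9 [659.3 383.9   2.2]
top 0.69 [263.7 369.2  -2.1]
scene 0.91 [ 2.620e+02  3.725e+02 -2.000e-01]
scene 0.9 [656.4 386.5   1.2]
scene 0.66 [535.8 114.9 151. ]
```

View pics/lid.png

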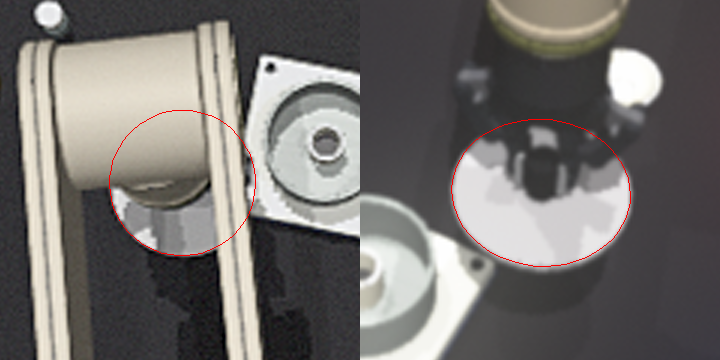

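The lid hangs level and lies on the predicted circle, so it's centred on the tool to about 2 mm. I'll move over the pot.

Emit:
play_rows(
  increments=[
    [-1,[-5,-12,0],0],
    [-1,[-8,-20,0],0],
    [-1,[-10,-26,0],0],
    [-1,[-10,-26,0],0],
    [-1,[-8,-22,0],0],
    [-1,[-6,-14,0],0],
    [-1,[-3,-9,0],0],
    [-1,[0,0,0],0],
    [-1,[0,0,0],0],
    [-1,[0,0,0],0],
  ],
)

```text
time: 16.88
tool_pos: [591.4, -14.5, 173.2]
tcp_rot: [180.0, -0.0, -180.0]
ft_force: [-0.6, 0.3, -2.9]
finger_gap: 24.1
grip_force: 79.1
```

Emit:
play_rows(
  increments=[
    [-1,[0,0,10],0],
    [-1,[0,0,15],0],
    [-1,[0,0,12],0],
    [-1,[0,0,8],0],
    [-1,[0,0,4],0],
    [-1,[0,0,2],0],
    [-1,[0,0,0],0],
    [-1,[0,0,0],0],
  ],
)

```text
time: 17.55
tool_pos: [592.1, -15.6, 122.9]
tcp_rot: [-180.0, 0.0, -180.0]
ft_force: [-0.4, -0.5, -3.2]
finger_gap: 23.6
grip_force: 79.1
```

Emit:
play_rows(
  increments=[
    [-1,[0,0,5],0],
    [-1,[0,0,5],0],
    [-1,[0,0,4],0],
    [-1,[0,0,2.5],0],
    [-1,[0,0,1.5],0],
    [-1,[0,0,0],0],
    [-1,[0,0,0],0],
  ],
)

```text
time: 18.13
tool_pos: [591.6, -15.6, 104.3]
tcp_rot: [180.0, -0.0, -180.0]
ft_force: [0.2, -0.8, -3.4]
finger_gap: 23.8
grip_force: 79.1
```

Emit:
play_rows(
  increments=[
    [-1,[0,0,0.8],0],
    [-1,[0,0,0],0],
    [-1,[0,0,0.5],0],
    [-1,[0,0,0],0],
    [-1,[0,0,0],0],
  ],
)

```text
time: 18.55
tool_pos: [591.8, -15.6, 103.3]
tcp_rot: [-180.0, 0.0, 180.0]
ft_force: [-0.5, -0.5, -3.2]
finger_gap: 23.8
grip_force: 79.1
```

Emit:
play_rows(
  increments=[
    [-1,[0,0,0.6],0],
    [-1,[0,0,0],0],
    [-1,[0,0,0.6],0],
    [-1,[0,0,0],0],
    [-1,[0,0,0],0],
  ],
)

```text
time: 18.97
tool_pos: [591.9, -15.6, 103.1]
tcp_rot: [-180.0, 0.0, -180.0]
ft_force: [-6.3, -0.2, 7.9]
finger_gap: 24.4
grip_force: 80.1
```

Seated at z ≈ 103 as predicted, with contact force felt. Release and withdraw.

Emit:
play_rows(
  increments=[
    [-0.35,[0,0,-0.6],0],
    [-0.3,[0,0,0],0],
    [-0.2,[0,0,0],0],
    [0,[0,0,0],0],
    [0.3,[0,0,0],0],
    [0.6,[0,0,0],0],
    [0.6,[0,0,0],0],
    [0.6,[0,0,0],0],
    [0.6,[0,0,0],0],
  ],
)

```text
time: 19.72
tool_pos: [591.7, -15.6, 102.5]
tcp_rot: [180.0, -0.0, -180.0]
ft_force: [-1.1, 0.2, 0.3]
finger_gap: 68.1
grip_force: 0.0
```

Emit:
play_rows(
  increments=[
    [0.6,[0,0,-5],0],
    [0.6,[0,0,-15],0],
    [0.6,[0,0,-30],0],
    [0.6,[0,0,-35],0],
    [0.6,[0,0,-35],0],
    [0.6,[0,0,-25],0],
    [0.6,[10,35,0],0],
    [0.6,[10,35,0],0],
    [0.6,[10,35,0],0],
    [0.6,[10,35,0],0],
    [0.6,[10,35,0],0],
    [0.6,[0,0,0],0],
  ],
)

```text
time: 20.72
tool_pos: [539.8, 165.1, 248.2]
tcp_rot: [179.8, -0.0, -179.7]
ft_force: [-0.3, -0.0, -0.2]
finger_gap: 68.2
grip_force: 0.0
```

Run:
```python
from h import *
S=4
out=[]
for n in("top","scene"):
    c=snapshot(n); im=cv2.resize(c["color"][...,::-1],None,fx=S,fy=S,interpolation=cv2.INTER_CUBIC)
    P=[(pix((591+66*np.cos(a),-16+66*np.sin(a),93),c)+.5)*S for a in np.linspace(0,2*np.pi,60)]
    cv2.polylines(im,[np.int32(P)],True,(0,0,255),1)
    for q in("furnace_lid","small_lid","furnace"):
        for d in pinpoint(q,c)[:4]: print(n,q,round(d["p"],2),w(d["xyz"],c).round(1))
    u=pix((591,-16,80),c)*S; x,y=int(u[0]),int(u[1]); out.append(im[max(y-160,0):max(y-160,0)+320,x-160:x+160])
cv2.imwrite("pics/end.png",np.hstack(out))
```

```text
top furnace_lid 0.72 [594.  -21.5  82.6]
top furnace_lid 0.68 [ 2.628e+02  3.678e+02 -3.000e-01]
top furnace_lid 0.63 [658.2 381.1   4.2]
top small_lid 0.79 [ 412.  -295.9   -3.1]
scene furnace_lid 0.87 [657.4 386.6   2.9]
scene furnace_lid 0.82 [262.6 374.8   1.7]
scene furnace_lid 0.72 [584.7 -14.   80.7]
scene small_lid 0.6 [ 414.6 -293.     3. ]
scene furnace 0.6 [589.2 -18.3   4.2]
```

View pics/end.png

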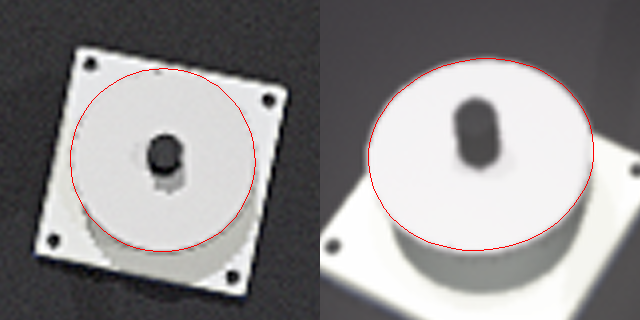

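The lid's outline coincides with the expected seated circle in both views, so it's flat and centred. The small lid hasn't moved.

```bash
python3 -c "
from bench import *
print(hand_in())"
```

```text
the job is handed in; nothing more can be done
None
```

I stood the crucible upright on the pot floor and seated the large lid flat and centred on the rim (the camera views agree), left the small lid where it was, and handed the job in; no verdict was returned.

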